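# Seat the specimen plate on its three-ball mount

## Task

Pick up the aluminium specimen plate by its post and put it back on the three-ball mount of the blue instrument: narrow end over the single ball, pressed down between the two spring roller catches until they close over its side rails and it sits fully home and level on all three balls. The mount is a delicate sensor set at an unknown height, so never press with more than about 15 N, and keep hold of the plate while the springs pull it down instead of letting it snap or drop home. Then let go, and leave the bottle, weight and dish where they stand.

Things in the scene. Friction and masses are not known exactly. Their poses are not given: they have to be found in the camera images.
- plate: Loose aluminium plate, 0.25 to 0.45 kg, lying flat on the bench, post up. Origin: middle of its underside; z up; +x toward its narrow end. Slab from z 10.5 to 18.5 mm: broad part x -50 to +20, y +-45 mm; narrow end x +18 to +62, y +-21 mm. On top a square post; along its long sides round rails; below three V-grooves.
- post (a point): Centre of the top of the plate's black upright square post, the grip: 22 x 22 mm, at x -7, y 0 mm in the plate's frame, from z 18.5 up to 74.5 mm. Axes as the plate.
- front_groove (a point): Mouth of the plate's single V-groove, under its narrow end, at (42, 0, 0) mm in the plate's frame. The other two are at (-30, 28) and (-30, -28) mm. Each is a straight 90-degree V, 20 mm wide, 10 mm deep, 20 mm long, running radially from the plate's origin; they centre themselves on the balls from some 5 mm off.
- left_rail (a point): Middle of the axis of the plate's +y side rail: a bar of radius 7 mm along x with round ends, x -32 to +18 mm, at y 45, z 14 mm in the plate's frame (outer edge at 52 mm). Its twin lies at y -45 mm.
- base: Fixed blue instrument base, 170 (x) x 190 (y) x 22 mm. Origin: middle of its underside, on the bench; z up. On a column above it stands a grey stage, fixed in x, y and yaw, with three steel balls and two spring roller catches. The last user set and locked the stage's height anywhere within 30 mm: it is NOT in any reading and must be felt or seen.
- mount (a point): On the base's z axis, 76 mm up, moving with the base, not with the stage. A seated plate's origin is here, give or take 15 mm in height by the stage (61 to 91 mm above the bench), with the base's yaw. Balls of 16 mm diameter at (42, 0), (-30, 28), (-30, -28) mm in x, y, centres 1.3 mm below a seated plate's underside.
- front_edge (a point): Middle of the top of the base's +x edge, on the single ball's side: 85 mm from its origin, 22 mm up. Catch posts stand over the base at x -24 to +10, |y| 72 to 88 mm, tops 30 mm above a seated plate's underside.
- catch_left (a joint): Opening (m) of the spring roller at the base's +y side, outward, 0 shut. Roller radius 4 mm, at x -7 mm. Spring 4.2 N + 0.8 N/mm. Lowered, the rails meet the rollers 14 mm above the seat (pair pushes up 9 N: the plate's weight alone rests on them), open each 3.8 mm at 6 mm above it, where the push ends; from there they pull down. Seated: 1 to 2 mm open, holding down with 7 N.
- catch_right (a joint): The same for the roller catch at the base's -y side; positive opening is toward -y.
- bottle: Bystander: white round bottle, 56 mm diameter, 140 mm tall; origin under its middle. Leave it.
- weight: Bystander: steel knobbed weight, 40 mm diameter, 50 mm tall; origin under its middle. Leave it.
- dish: Bystander: white ceramic cup, 60 mm diameter, 40 mm tall; origin under its middle. Leave it.
Things that resemble listed ones, but are neither listed nor needed, are in the scene too. Several things have the shape of the plate; the one meant has the colours described above.

How it is judged:
On the way:
1. the plate is lifted level, clear above the mount's catches (height (world z) of plate above 0.108 m and angle between plate's own z axis and vertical below 0.2 rad), for 0.1 s.
At the end, for the whole second after the job is handed in: The plate rests on all three balls: its origin within 2.5 mm of the base's in x and y and 59 to 94 mm above it, yaw within 0.035 rad, tilt under 0.02 rad, both catches closed over the rails (each open 0.5 to 2.6 mm), at rest and released (x of plate in the frame of base between -0.0025 and 0.0025 m and y of plate in the frame of base between -0.0025 and 0.0025 m and z of plate in the frame of base between 0.059 and 0.094 m and angle between the x axis of plate and the x axis of base, either way round below 0.035 rad and angle between plate's own z axis and vertical below 0.02 rad and value of joint catch_left between 0.0005 and 0.0026 m and value of joint catch_right between 0.0005 and 0.0026 m and linear speed of plate below 0.01 m/s); the robot touches nothing.
It fails at once if the plate is pressed or dropped onto the mount too hard: contact forces between plate and mount sum to over 50 N (the plate's weight and the springs alone make about 25 N of it) (contact force between plate and base above 50 N).
It fails at once if the plate snaps or drops home: faster than 0.15 m/s while it holds both catches open (linear speed of plate above 0.15 m/s and value of joint each of catch_left, catch_right above 0.0005 m).
It fails at once if the bottle, weight or dish is moved by more than 20 mm (distance of any of bottle, weight, dish from where it was at the start of the episode above 0.02 m).
It also fails if it takes over 51 s, if anything falls off the work surface, if the arm or the gripper's body presses on something with over 40 N, if the wrist force passes 120 N, or if a joint passes its speed limit or range.

## Robot

A 7-joint arm with a two-finger parallel gripper is mounted at the origin on the work surface. World frame = base frame: x ahead of the robot, y to its left, z up, the work surface at z = 0. Lengths are in m, angles in rad, forces in N, time in s.
With the tool pointing down it reaches from about 0.4 to 0.875 m from the base axis. Payload 19.3 kg.
Tool frame: the origin (TCP) lies between the finger pads; the fingertips stand 19 mm ahead of it and the grasp point (between the pads) is the TCP; y points along the fingers, x is the direction in which the jaws open and shut, and the axes are right-handed (so a half turn about y gives the same grasp; the last joint's range is limited). The gripper opens to 85 mm and grips with 20 to 120 N. Pads are 22 mm wide; open, the fingers measure 114 mm over their backs; the gripper's body (76 mm by 85 mm) begins 54 mm behind the grasp point. The pads swing forward as they close: fully open they stand 13 mm farther back than shut.
Start: joints at [-1.365, 0.521, -0.036, 1.599, 0.021, 1.021, -0.113], TCP at [0.17, 0.601, 0.25] pointing down, gripper open.
Joint ranges: [-2.91, 2.91], [-0.3, 2.13], [-1.5, 1.42], [0.17, 2.43], [-1.26, 4.41], [0.16, 1.93], [-2.52, 2.52]. Speed limits (rad/s): [1.89, 1.89, 2.39, 2.39, 3.01, 3.01, 3.01].

## Interface

Orientations are given as a unit quaternion [w, x, y, z].
In Python, from plant import robot gives the robot as it stands.
- The arm moves only by the tool step_arm, never from a script. Its argument "targets" is a list that holds one entry, the list of rows, each a list of 7 numbers: the shift along the world's x, y, z in cm, then the turn, a rotation vector about the world's x, y, z in rad, then the gripper's target within -1 to 1 (fully open at 1, half-way at 0, shut at -1). A call has exactly 10 rows; each row is the pose to reach, as a shift and turn from the pose commanded when the call began; what a row does not reach only later rows make up. A row lasts 1/8 s, in which the tool goes at most 62.5 mm and 10.7 degrees, less where a joint would pass 70% of its speed; a pose out of reach is approached as far as the arm can. A call with a gripper value outside its range is refused whole. The fingers move at their own pace and stop on an object; "force" is the grip in N (left out, the last holds). Time passes only in rows, so rows that repeat a pose let the fingers close, or fill a call up. It gives the time, the measured TCP pose, the force and the opening at its end, in the units of the state.
- robot.observe(): the state, without advancing time (a new reading comes with each control period).
- robot.read_camera(name): name is "scene" or "top" or "wrist"; returns (picture, depth): 400x640x3 uint8, red, green, blue; 400x640 float32, m along the optical axis (not along the pixel's ray), 0 where there is no reading.
- robot.camera_params(name): a dict with "fx", "fy", "cx", "cy" (pixels), "pose" (4x4, takes a point from camera to world coordinates). Camera axes: x right, y up, looking along -z (the intrinsics and any distortion apply to the point x, -y, -z); pixel columns grow to the right and rows downward; lengths in m; the calibration is good to about 2 mm. A picture is of the moment at which its call begins: read the wrist's pose just before it. camera_params takes no time and is no camera call; for the wrist camera it gives the pose at the moment of the call.
- robot.close_job(): hands the job in, once; it reports no verdict.
The state is a dict: "time": time; "joints": joint angles; "joint_vel": joint speeds; "tau": joint torques, N m; "tool_pos": TCP position; "orientation": TCP orientation; "ft_force": force on the tool from outside, world axes, zero at the start; "moment": the same for the moment, N m; "gripper_width": finger opening in m.
Only numpy, scipy, OpenCV 4.12 (cv2) and the standard library are available. Lean on these libraries where they do the work, as an engineer would, in place of code of your own. Each camera call takes 0.05 s, during which the arm holds its last target.

## Working session

There is one attempt and no reset: what is moved stays moved. The work goes in short steps, Python scripts to look and compute and a tool call to move; the robot and the scene stay as the last step left them, time stands still between calls to the robot, and variables do not carry over. Pictures are saved under pics/ and viewed, and the job is handed in when it is done.

Besides the shell and the picture viewer there is one more tool, called after "Request:" as name(argument=value, ...), one argument or row to a line, values as JSON. step_arm: Moves the arm, as the interface text tells. Its arguments: {"type":"object","properties":{"targets":{"type":"array"},"force":{"type":"number"}},"required":["targets"]}

```bash
ls; mkdir -p pics; cat > h.py <<'E'
from plant import robot
import numpy as np, cv2
def grab(n,fn):
    P=robot.camera_params(n); im,d=robot.read_camera(n)
    cv2.imwrite('pics/%s.png'%fn,im[:,:,::-1]); np.savez('pics/%s.npz'%fn,im=im,d=d,pose=P['pose'],K=np.array([P['fx'],P['fy'],P['cx'],P['cy']]))
    return im,d,P
def load(fn):
    z=np.load('pics/%s.npz'%fn); return z['im'],z['d'],z['pose'],z['K']
def ray(pose,K,u,v,z):
    d=np.array([(u-K[2])/K[0],-(v-K[3])/K[1],-1.]); d=pose[:3,:3]@d; o=pose[:3,3]
    return o+d*(z-o[2])/d[2]
def pt(pose,K,u,v,dep):
    return pose[:3,:3]@(np.array([(u-K[2])/K[0],-(v-K[3])/K[1],-1.])*dep)+pose[:3,3]
def cloud(pose,K,d):
    v,u=np.mgrid[:d.shape[0],:d.shape[1]]
    c=np.stack([(u-K[2])/K[0]*d,-(v-K[3])/K[1]*d,-d],-1)
    return c@pose[:3,:3].T+pose[:3,3]
E
python3 - <<'E'
from h import *
for n in ['scene','top']:
    _,_,P=grab(n,n+'0'); print(n,P)
print(robot.observe())
E
```

```text
pics
scene {'fx': 509.368085261409, 'fy': 509.368085261409, 'cx': 316.2776558824787, 'cy': 203.2076032474699, 'pose': array([[ 0.42764447, -0.64442584,  0.63390499,  1.42154655],
       [ 0.90373677,  0.28967369, -0.31519678, -0.38426634],
       [ 0.01949535,  0.70767541,  0.70626868,  1.0095999 ],
       [ 0.        ,  0.        ,  0.        ,  1.        ]])}
top {'fx': 519.757067930729, 'fy': 519.757067930729, 'cx': 318.6835396660467, 'cy': 197.70355105858442, 'pose': array([[ 0.01505827,  0.9937261 , -0.11082274,  0.43427764],
       [-0.9997335 ,  0.01690281,  0.01572336,  0.02305273],
       [ 0.01749792,  0.11055644,  0.9937158 ,  1.23949862],
       [ 0.        ,  0.        ,  0.        ,  1.        ]])}
{'time': 0.1, 'joints': array([-1.36519208,  0.52195551, -0.03633223,  1.59995623,  0.02121657,
        1.0210843 , -0.11280057]), 'joint_vel': array([ 0.00030647, -0.00125167,  0.00120285, -0.00156115,  0.00094831,
        0.00071501, -0.00018768]), 'tau': array([ 5.12448212e-03, -9.28483486e+01,  1.98500097e+00, -3.70532370e+01,
        1.82169437e-02,  5.37318847e-03,  1.09531106e-05]), 'tool_pos': array([0.17015642, 0.60109797, 0.24978066]), 'orientation': array([-0.56374601,  0.56422527,  0.42625239, -0.42678938]), 'ft_force': array([-0.02814193, -0.73652878,  0.09676097]), 'moment': array([0.00443311, 0.02087093, 0.01559437]), 'gripper_width': 0.08509661672244359}
```

View pics/scene0.png

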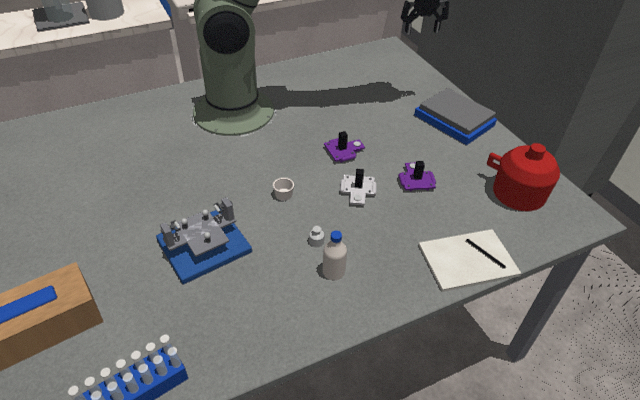

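View pics/top0.png

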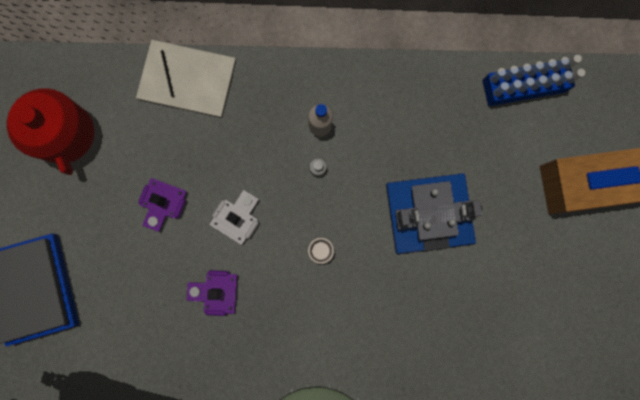

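Candidates for the plate in the top view: silver one at (235,217), purple ones at (160,203) and (215,293). By the description I choose the silver one with the black post. I'll check it in a crop and measure it and the base.

```bash
python3 - <<'E'
from h import *
im,d,pose,K=load('top0')
a=cv2.resize(im[180:260,190:270],(400,400),interpolation=cv2.INTER_CUBIC)
b=cv2.resize(im[165:265,380:480],(400,400),interpolation=cv2.INTER_CUBIC)
cv2.imwrite('pics/crop0.png',np.hstack([a,b])[:,:,::-1])
X=cloud(pose,K,d)
hsv=cv2.cvtColor(im,cv2.COLOR_RGB2HSV)
# plate: bright low saturation in region
m=np.zeros(im.shape[:2],bool); m[185:250,205:265]=1
w=m&(hsv[...,2]>120)&(hsv[...,1]<60)
print('white',w.sum(), np.median(X[w],0))
k=m&(X[...,2]>0.055)
print('post',k.sum(),X[k].mean(0),X[k].min(0),X[k].max(0))
v,u=np.nonzero(w)
P=np.array([ray(pose,K,uu,vv,0.0185)[:2] for uu,vv in zip(u,v)],np.float32)
h=cv2.convexHull(P); r=cv2.minAreaRect(h); print(r, cv2.boxPoints(r))
# base: blue
m=np.zeros(im.shape[:2],bool); m[165:265,375:490]=1
bl=m&(hsv[...,0]>95)&(hsv[...,0]<125)&(hsv[...,1]>140)
v,u=np.nonzero(bl); P=np.array([ray(pose,K,uu,vv,0.022)[:2] for uu,vv in zip(u,v)],np.float32)
r=cv2.minAreaRect(P); print('base',r,cv2.boxPoints(r), np.median(X[bl],0))
st=m&(X[...,2]>0.03)&(hsv[...,1]<80)
print('stage z hist',np.histogram(X[st][:,2],bins=np.arange(.03,.13,.004)))
E
```

```text
white 1288 [0.52115137 0.19294126 0.01959207]
post 128 [0.50412819 0.17146712 0.25589695] [0.43427764 0.02305273 0.05758415] [0.53115964 0.21325883 1.23949862]
((0.5289342999458313, 0.1939060389995575), (0.09764043241739273, 0.11170262843370438), 58.45285415649414) [[0.4557945  0.18152237]
 [0.5509886  0.12307957]
 [0.6020741  0.20628971]
 [0.50688    0.2647325 ]]
base ((0.5384572148323059, -0.2602572441101074), (0.16773687303066254, 0.18830837309360504), 8.132560729980469) [[ 0.44211277 -0.17891426]
 [ 0.46875164 -0.36532894]
 [ 0.6348016  -0.34160024]
 [ 0.60816276 -0.15518555]] [ 0.55411489 -0.21901851  0.02243969]
stage z hist (array([   2,    0,    0,    0,    0,    3,   89, 1029, 1060,   93,   11,
          9,   14,   29,   59,   53,   15,   18,   43,  135,  176,  115,
          4,    0]), array([0.03 , 0.034, 0.038, 0.042, 0.046, 0.05 , 0.054, 0.058, 0.062,
       0.066, 0.07 , 0.074, 0.078, 0.082, 0.086, 0.09 , 0.094, 0.098,
       0.102, 0.106, 0.11 , 0.114, 0.118, 0.122, 0.126]))
```

View pics/crop0.png

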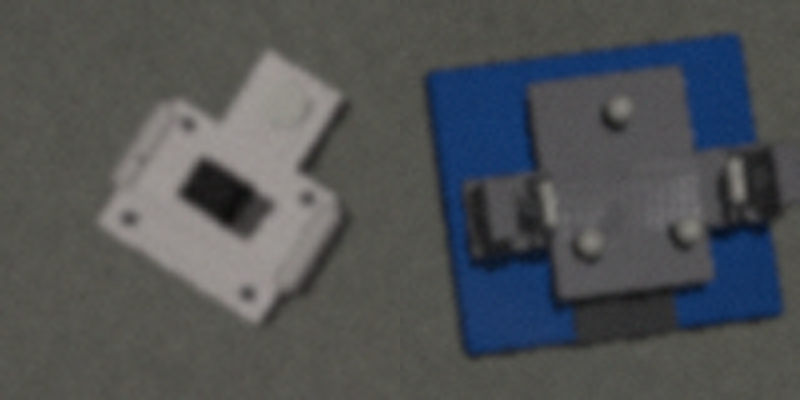

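The crop confirms the choice: silver plate, black post, narrow end up-right (+x,−y). In the base crop the single ball is at the top, toward +x. Next I'll get finer numbers and the tool yaw.

```bash
python3 - <<'E'
from h import *
from scipy.spatial.transform import Rotation as R
s=robot.observe(); q=s['orientation']; M=R.from_quat(q,scalar_first=True).as_matrix(); print(M.round(3)); print('toolx yaw',np.degrees(np.arctan2(M[1,0],M[0,0])))
Pw=robot.camera_params('wrist')['pose']; print('wrist cam in tool',(M.T@(Pw[:3,3]-s['tool_pos'])).round(3), (M.T@Pw[:3,:3]).round(2)); 
im,d,pose,K=load('top0'); X=cloud(pose,K,d)
hsv=cv2.cvtColor(im,cv2.COLOR_RGB2HSV)
ok=d>0.3
m=np.zeros(d.shape,bool); m[185:250,205:265]=1
k=m&ok&(X[...,2]>0.05); print('post',k.sum(),np.median(X[k],0),np.percentile(X[k],[5,95],axis=0).round(4))
k=m&ok&(X[...,2]>0.066); print('posttop',k.sum(),X[k].mean(0))
# balls in top view: bright spots on stage
st=np.zeros(d.shape,np.uint8); st[185:230,410:466]=1
g=(hsv[...,2]>118)&(hsv[...,1]<40)&(st>0)
n,l,stt,c=cv2.connectedComponentsWithStats(g.astype(np.uint8))
for i in range(1,n):
    if stt[i,4]>6:
        zz=X[l==i][:,2]; zz=zz[zz<.3]; print(c[i],stt[i,4],np.percentile(zz,[10,50,90]).round(4),ray(pose,K,*c[i],0.075).round(4))
E
```

```text
[[ 0.272 -0.    -0.962]
 [ 0.962 -0.001  0.272]
 [-0.001 -1.    -0.   ]]
toolx yaw 74.1976568693131
wrist cam in tool [ 0.    -0.125  0.08 ] [[ 1.    0.    0.  ]
 [ 0.    0.31 -0.95]
 [-0.    0.95  0.31]]
post 111 [0.51711832 0.19820695 0.07459621] [[0.5063 0.1881 0.0607]
 [0.5275 0.2095 0.078 ]]
posttop 100 [0.51754071 0.19956206 0.07470433]
[435.         191.28571429] 7 [0.0855 0.0898 0.0925] [ 0.5833 -0.2588  0.075 ]
[463.8 208.9] 10 [0.1073 0.1101 0.1124] [ 0.5443 -0.3238  0.075 ]
[417.41666667 216.41666667] 12 [0.1079 0.1091 0.1106] [ 0.5255 -0.2185  0.075 ]
```

Post top is at (0.5175, 0.199) and plate yaw is about −31.5°. I'll grip along the plate's x: tool turn −1.845 rad, hovering at z 0.22.

Request:
step_arm(
  targets=[
    [[3.5, -4, -0.3, 0, 0, -0.184, 1], [7, -8, -0.6, 0, 0, -0.369, 1], [10.4, -12, -0.9, 0, 0, -0.553, 1], [13.9, -16.1, -1.2, 0, 0, -0.738, 1], [17.4, -20.1, -1.5, 0, 0, -0.922, 1], [20.8, -24.1, -1.8, 0, 0, -1.107, 1], [24.3, -28.1, -2.1, 0, 0, -1.291, 1], [27.8, -32.2, -2.4, 0, 0, -1.476, 1], [31.3, -36.2, -2.7, 0, 0, -1.66, 1], [34.7, -40.2, -3, 0, 0, -1.845, 1]],
  ],
  force=60,
)

```text
time: 1.35
tool_pos: [0.5181, 0.198, 0.2201]
orientation: [0.68, -0.68, 0.194, -0.194]
ft_force: [0.1, 0.5, -0.6]
gripper_width: 0.0856
```

```bash
python3 - <<'E'
from h import *
from scipy.spatial.transform import Rotation as R
s=robot.observe();M=R.from_quat(s['orientation'],scalar_first=True).as_matrix()
print(s['time'],s['tool_pos'],s['joints'].round(2),s['joint_vel'].round(2),np.degrees(np.arctan2(M[1,0],M[0,0])),M[:,1],s['ft_force'])
grab('wrist','w1')
E
```

```text
1.35 [0.51809073 0.19798941 0.22013948] [-0.82  0.49  0.49  1.84 -0.29  0.88 -0.75] [ 0.54  0.3   0.38 -0.28 -0.34  0.11 -0.43] -31.848179542747843 [-7.47102934e-05  2.59985825e-05 -9.99999997e-01] [ 0.11306166  0.49504227 -0.61651371]
```

View pics/w1.png

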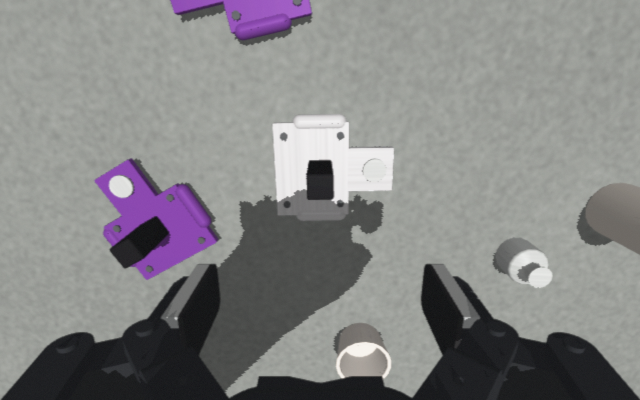

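The wrist view shows the silver plate, post at (320,180) and narrow end to the right at (375,168). Its yaw is nearly aligned with the jaws. Now measuring.

```bash
cat > meas.py <<'E'
from h import *
def plate(fn,roi,zlo=0.010,zhi=0.026,ztop=0.0185):
    im,d,pose,K=load(fn); X=cloud(pose,K,d)
    m=np.zeros(d.shape,bool); m[roi[0]:roi[1],roi[2]:roi[3]]=1
    k=m&(X[...,2]>0.066)&(d>.02); print('posttop',k.sum(),X[k].mean(0).round(4),'mid',((X[k].min(0)+X[k].max(0))/2).round(4))
    return im,d,pose,K,X,m
E
python3 - <<'E'
from meas import *
im,d,pose,K,X,m=plate('w1',(105,225,265,400))
k=m&(X[...,2]>0.068)&(d>.02)
P=X[k][:,:2].astype(np.float32); print('post rect',cv2.minAreaRect(P))
hsv=cv2.cvtColor(im,cv2.COLOR_RGB2HSV)
s=m&(X[...,2]>0.015)&(X[...,2]<0.0225)&(d>.02)
P=X[s][:,:2].astype(np.float32); print(s.sum(),'z',np.median(X[s][:,2]),cv2.minAreaRect(P))
r=cv2.minAreaRect(P); print(cv2.boxPoints(r))
# long edges: rows of narrow end and left edge by depth mask columns
mm=s.astype(np.uint8)
# left edge: for rows 135..190 first col; narrow end right edge rows 152..185 last col
L=[(np.nonzero(mm[r])[0].min(),r) for r in range(130,200)]
Rr=[(np.nonzero(mm[r])[0].max(),r) for r in range(153,186)]
T=[(c,np.nonzero(mm[:,c])[0].min()) for c in range(356,388)]
B=[(c,np.nonzero(mm[:,c])[0].max()) for c in range(356,388)]
for n,E in zip('LRTB',(L,Rr,T,B)):
    Q=np.array([ray(pose,K,u,v,0.0185)[:2] for u,v in E],np.float32)
    f=cv2.fitLine(Q,cv2.DIST_HUBER,0,.01,.01).ravel(); print(n,f,np.degrees(np.arctan2(f[1],f[0])))
E
```

```text
posttop 770 [0.5188 0.2    0.0753] mid [0.5183 0.1989 0.0723]
post rect ((0.5182405114173889, 0.19910454750061035), (0.021961407735943794, 0.02107136696577072), 57.73768997192383)
7828 z 0.02006692053377923 ((0.5293492674827576, 0.1922672688961029), (0.10340123623609543, 0.1119614765048027), 58.97900390625)
[[0.45473096 0.17681074]
 [0.5506795  0.11911115]
 [0.60396755 0.2077238 ]
 [0.50801903 0.2654234 ]]
L [0.51284665 0.8584803  0.48440155 0.22544488] 59.14637
R [0.5102126  0.86004835 0.5768201  0.16318446] 59.322006
T [ 0.8492834  -0.52793723  0.5707327   0.19181775] -31.866188
B [ 0.84934914 -0.52783144  0.5465452   0.1575244 ] -31.85905
```

Post centre is (0.518, 0.199) with yaw ≈ −31.3°, so the jaws are aligned within 0.5°. Descending to TCP z 0.052 and gripping.

Request:
step_arm(
  targets=[
    [[0.1, 0, -4.2, 0, 0, 0, 1], [0.1, 0, -8.4, 0, 0, 0, 1], [0.1, 0, -12.6, 0, 0, 0, 1], [0.1, 0, -15.5, 0, 0, 0, 1], [0.1, 0, -16.8, 0, 0, 0, 1], [0.1, 0, -16.8, 0, 0, 0, 0], [0.1, 0, -16.8, 0, 0, 0, -0.5], [0.1, 0, -16.8, 0, 0, 0, -1], [0.1, 0, -16.8, 0, 0, 0, -1], [0.1, 0, -16.8, 0, 0, 0, -1]],
  ],
  force=80,
)

```text
time: 2.65
tool_pos: [0.5186, 0.1996, 0.0532]
orientation: [0.681, -0.68, 0.192, -0.192]
ft_force: [-1.5, -0.0, 9.9]
gripper_width: 0.0211
```

```bash
python3 - <<'E'
from h import *
# base measure from top: use edges of blue/depth and balls
im,d,pose,K=load('top0'); X=cloud(pose,K,d)
m=np.zeros(d.shape,bool); m[165:265,375:490]=1
k=m&(d>.3)&(X[...,2]>0.012)
P=X[k][:,:2].astype(np.float32); print('top all',cv2.minAreaRect(P))
b=m&(d>.3)&(X[...,2]>0.045)&(X[...,2]<0.075); print('stage plate',cv2.minAreaRect(X[b][:,:2].astype(np.float32)),np.median(X[b][:,2]))
im,d,pose,K=load('scene0'); X=cloud(pose,K,d)
hsv=cv2.cvtColor(im,cv2.COLOR_RGB2HSV)
m=np.zeros(d.shape,bool); m[190:285,150:260]=1
bl=m&(hsv[...,0]>95)&(hsv[...,0]<125)&(hsv[...,1]>140)&(X[...,2]>0.017)
P=X[bl][:,:2].astype(np.float32);r=cv2.minAreaRect(P); print('scene base',r,cv2.boxPoints(r))
b=m&(X[...,2]>0.045)&(X[...,2]<0.075);print('stage',np.median(X[b],0))
b=m&(X[...,2]>0.095);print('catch',np.percentile(X[b][:,2],[50,80,90,95,99]).round(4))
cv2.imwrite('pics/cropm.png',cv2.resize(im[190:285,150:260],(770,570),interpolation=cv2.INTER_CUBIC)[:,:,::-1])
print(robot.observe()['ft_force'],robot.observe()['gripper_width'])
E
```

```text
top all ((0.5397090911865234, -0.26096469163894653), (0.17014656960964203, 0.19082045555114746), 8.288200378417969)
stage plate ((0.5425591468811035, -0.2605157196521759), (0.1250138133764267, 0.18083348870277405), 7.938255310058594) 0.06203843843015244
scene base ((0.9357692003250122, -0.2710665464401245), (0.2091604471206665, 0.975411593914032), 88.98538970947266) [[ 0.44628802 -0.36699438]
 [ 1.4215467  -0.38426638]
 [ 1.4252504  -0.17513871]
 [ 0.4499917  -0.15786672]]
stage [ 0.54507292 -0.26527635  0.06164792]
catch [0.1097 0.1147 1.0096 1.0096 1.0096]
[-1.54920232 -0.02894111  9.8760356 ] 0.021063509194057937
```

View pics/cropm.png

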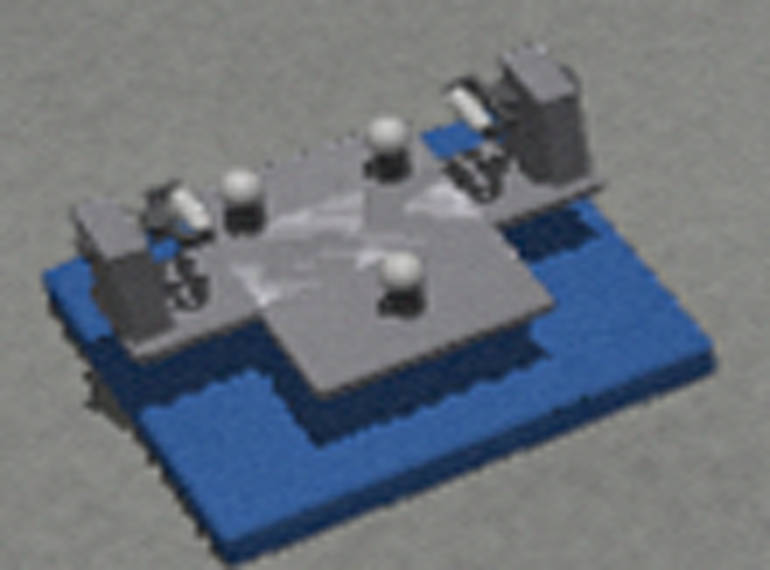

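Gripped at 21 mm. In the scene crop the mount has three balls and two catches, with the single ball nearest the front. Depths put catch tops at about 0.115 and ball tops at about 0.090, so the seat is about 0.083–0.085. Lifting and turning, heading slightly past the mount so the wrist camera can see it.

Request:
step_arm(
  targets=[
    [[0, 0, 4, 0, 0, 0, -1], [0, 0, 9, 0, 0, 0, -1], [0, -3, 14, 0, 0, 0.05, -1], [0, -7.5, 18, 0, 0, 0.13, -1], [0.5, -12, 22, 0, 0, 0.22, -1], [1, -18, 22.8, 0, 0, 0.32, -1], [1.5, -24, 22.8, 0, 0, 0.42, -1], [2, -30, 22.8, 0, 0, 0.52, -1], [2.5, -36, 22.8, 0, 0, 0.61, -1], [3, -42, 22.8, 0, 0, 0.689, -1]],
  ],
)

```text
time: 3.9
tool_pos: [0.5479, -0.2224, 0.2806]
orientation: [0.705, -0.705, -0.05, 0.05]
ft_force: [1.9, -0.5, -2.0]
gripper_width: 0.0212
```

Request:
step_arm(
  targets=[
    [[0, -4, 0, 0, 0, 0, -1], [0, -7.5, 0, 0, 0, 0, -1], [0, -10, 0, 0, 0, 0, -1], [0, -11, 0, 0, 0, 0, -1], [0, -11, 0, 0, 0, 0, -1], [0, -11, 0, 0, 0, 0, -1], [0, -11, 0, 0, 0, 0, -1], [0, -11, 0, 0, 0, 0, -1], [0, -11, 0, 0, 0, 0, -1], [0, -11, 0, 0, 0, 0, -1]],
  ],
)

```text
time: 5.15
tool_pos: [0.5482, -0.3306, 0.2803]
orientation: [-0.705, 0.705, 0.049, -0.049]
ft_force: [-0.2, 0.5, -2.5]
gripper_width: 0.0208
```

```bash
python3 - <<'E'
from h import *
from scipy.spatial.transform import Rotation as R
s=robot.observe();M=R.from_quat(s['orientation'],scalar_first=True).as_matrix()
print(s['time'],s['tool_pos'],s['joints'].round(2),np.degrees(np.arctan2(M[1,0],M[0,0])),M[:,1].round(4),s['ft_force'],s['moment'],s['gripper_width'])
grab('wrist','w2')
E
```

```text
5.15 [ 0.54824271 -0.33057828  0.28030257] [ 0.18  0.55  0.43  1.54 -0.25  1.1   0.8 ] 7.9649386300234255 [ 0. -0. -1.] [-0.22422949  0.54331632 -2.4821376 ] [-0.00768399  0.01944212  0.02010548] 0.020816414392682742
```

View pics/w2.png

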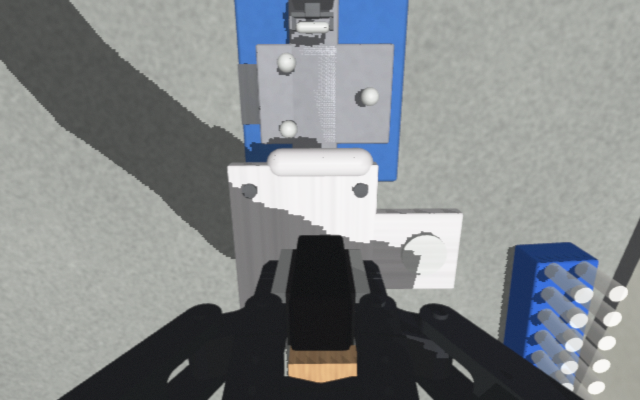

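All three balls are visible at (286,63), (288,129) and (370,96), and the held plate's broad and narrow edges are too. Measuring both from the same picture cancels the calibration error.

```bash
python3 - <<'E'
from h import *
im,d,pose,K=load('w2'); X=cloud(pose,K,d)
C=[]
for (u,v) in [(370,96),(286,63),(288,129)]:
    w=X[v-14:v+15,u-14:u+15].reshape(-1,3); z=w[:,2]
    med=np.median(z)
    b=w[z>med+0.012]
    # sphere fit radius 8mm
    from scipy.optimize import least_squares
    f=least_squares(lambda c:np.linalg.norm(b-c,axis=1)-0.008,b.mean(0)-[0,0,.004],loss='soft_l1',f_scale=.001)
    print((u,v),len(b),'stage z',med.round(4),'top',np.percentile(b[:,2],95).round(4),'centre',f.x.round(4),np.abs(f.fun).mean().round(5)); C.append(f.x)
C=np.array(C)
L=np.array([[42,0],[-30,28],[-30,-28]])/1000
def rigid(L,W):
    a=L-L.mean(0);b=W-W.mean(0); th=np.arctan2((a[:,0]*b[:,1]-a[:,1]*b[:,0]).sum(),(a*b).sum())
    R=np.array([[np.cos(th),-np.sin(th)],[np.sin(th),np.cos(th)]]); t=W.mean(0)-R@L.mean(0); return th,t,(W-(L@R.T+t))
th,t,res=rigid(L,C[:,:2]); print('mount',t.round(4),np.degrees(th),'res',res.round(4).tolist(),'seat z',(C[:,2]+.0013).round(4))
# plate
m=np.zeros(d.shape,bool); m[140:300,220:470]=1
k=m&(X[...,2]>0.235)&(X[...,2]<0.256)&(im.max(-1)>60)
print('slab z',np.median(X[k][:,2]))
kk=m&(X[...,2]>0.238)&(X[...,2]<0.252)&(im.max(-1)>60)
z0=np.median(X[200:215,270:360][...,2]);print('slab top z',z0, 'narrow z',np.median(X[235:280,410:450][...,2]), 'right back', np.median(X[175:205,255:265,2]),np.median(X[260:285,240:248,2]))
kk=m&(abs(X[...,2]-z0)<0.006)
mm=kk.astype(np.uint8)
def edge(E):
    Q=np.array([ray(pose,K,u,v,z0)[:2] for u,v in E],np.float32); f=cv2.fitLine(Q,cv2.DIST_HUBER,0,.01,.01).ravel(); a=np.degrees(np.arctan2(f[1],f[0])); print(f.round(4),a.round(2)); return f
Lf=edge([(np.nonzero(mm[r])[0].min(),r) for r in range(175,285)])
Rf=edge([(np.nonzero(mm[r])[0].max(),r) for r in range(222,280)])
Tf=edge([(c,np.nonzero(mm[:,c])[0].min()) for c in range(390,452)])
# rail outer edge
X2=X[145:178,265:375]; r=X2[(X2[...,2]>z0-0.004)]; 
print('rail y top',np.percentile(r[:,1],99))
E
```

```text
(370, 96) 277 stage z 0.0633 top 0.0937 centre [ 0.5794 -0.2563  0.0966] 0.01302
(286, 63) 299 stage z 0.0636 top 0.0932 centre [ 0.5074 -0.24    0.0965] 0.00818
(288, 129) 255 stage z 0.0633 top 0.0933 centre [ 0.5151 -0.2926  0.0964] 0.00812
mount [ 0.5399 -0.2621] 8.315260764686286 res [[-0.0021, -0.0003], [0.0012, -0.0013], [0.0008, 0.0015]] seat z [0.0979 0.0978 0.0977]
slab z 0.24703589075361065
slab top z 0.2469125029341966 narrow z 0.24957932770306973 right back 0.24699914536532588 0.24697183559258812
[ 0.1444 -0.9895  0.5046 -0.3251] -81.69
[ 0.1437 -0.9896  0.6155 -0.3182] -81.74
[ 0.9895  0.1448  0.592  -0.3017] 8.32
rail y top -0.27763195706286536
```

```bash
python3 - <<'E'
from h import *
from scipy.optimize import least_squares
im,d,pose,K=load('w2'); X=cloud(pose,K,d)
C=[]
for (u,v) in [(370,96),(286,63),(288,129)]:
    w=X[v-14:v+15,u-14:u+15].reshape(-1,3)
    top=np.percentile(w[:,2],98); b=w[w[:,2]>0.0865]
    f=least_squares(lambda c:np.linalg.norm(b-c,axis=1)-0.008,b.mean(0)-[0,0,.006],loss='soft_l1',f_scale=.001)
    # image blob
    g=cv2.cvtColor(im,cv2.COLOR_RGB2GRAY)[v-14:v+15,u-14:u+15]; bg=(g>170)
    vv,uu=np.nonzero(bg); c=(uu.min()+uu.max())/2+u-14,(vv.min()+vv.max())/2+v-14
    print(len(b),'fit',f.x.round(4),np.abs(f.fun).mean().round(5),'blob',c,uu.max()-uu.min(),vv.max()-vv.min(),ray(pose,K,*c,0.085).round(4)); C.append(f.x)
C=np.array(C)
L=np.array([[42,0],[-30,28],[-30,-28]])/1000
a=L-L.mean(0);W=C[:,:2];b=W-W.mean(0);th=np.arctan2((a[:,0]*b[:,1]-a[:,1]*b[:,0]).sum(),(a*b).sum())
R=np.array([[np.cos(th),-np.sin(th)],[np.sin(th),np.cos(th)]]); t=W.mean(0)-R@L.mean(0)
print('mount',t.round(4),np.degrees(th),(W-(L@R.T+t)).round(4).tolist(),'seat',(C[:,2]+.0013).round(4))
# plate in mount-aligned frame
z0=.247
def pr(u,v,z=z0):return (R.T@ray(pose,K,u,v,z)[:2]).round(4)
g=cv2.cvtColor(im,cv2.COLOR_RGB2GRAY)
m=(np.abs(X[...,2]-z0)<.008)
for c in (400,420,440): 
    r=np.nonzero(m[180:320,c])[0]; print('narrow col',c,r.min()+180,r.max()+180,pr(c,r.min()+180-.5),pr(c,r.max()+180+.5))
print('screws', [pr(*p) for p in [(249.5,190.5),(361,190)]])
# rail
c=X[148:176,320];print('rail profile',(c@np.array([*R[:,1],0])).round(4)[::3],c[::3,2].round(4))
print('tcp in R',R.T@robot.observe()['tool_pos'][:2],'mount in R',R.T@t)
E
```

```text
262 fit [ 0.58   -0.2565  0.097 ] 0.01349 blob (np.float64(370.0), np.float64(96.0)) 28 28 [ 0.5816 -0.2565  0.085 ]
285 fit [ 0.5061 -0.2391  0.0849] 0.00703 blob (np.float64(286.0), np.float64(63.0)) 28 28 [ 0.5059 -0.2398  0.085 ]
241 fit [ 0.5141 -0.2946  0.085 ] 0.00695 blob (np.float64(288.0), np.float64(125.5)) 28 21 [ 0.5134 -0.2917  0.085 ]
mount [ 0.5394 -0.2625] 8.360954227367804 [[-0.0009, -0.0], [0.0005, 0.0001], [0.0003, -0.0]] seat [0.0983 0.0862 0.0863]
narrow col 400 209 288 [ 0.5326 -0.3842] [ 0.5353 -0.4281]
narrow col 420 209 288 [ 0.5421 -0.3842] [ 0.5457 -0.4282]
narrow col 440 208 288 [ 0.5516 -0.3838] [ 0.556  -0.4282]
screws [array([ 0.4613, -0.3747]), array([ 0.5137, -0.3748])]
rail profile [-0.3556 -0.3566 -0.3578 -0.3589 -0.36   -0.3609 -0.3628 -0.3638 -0.3653
 -0.3673] [0.2427 0.2449 0.2457 0.2471 0.2485 0.2507 0.2483 0.25   0.2495 0.2475]
tcp in R [ 0.49433486 -0.40682873] mount in R [ 0.49544563 -0.33815528]
```

```bash
python3 - <<'E'
from h import *
from scipy.optimize import least_squares
im,d,pose,K=load('w2'); X=cloud(pose,K,d); C=[]
for (u,v) in [(370,96),(286,63),(288,129)]:
    w=X[v-14:v+15,u-14:u+15].reshape(-1,3)
    b=w[(w[:,2]>0.0865)&(w[:,2]<0.1)]
    f=least_squares(lambda c:np.linalg.norm(b-c,axis=1)-0.008,b.mean(0)-[0,0,.006],loss='soft_l1',f_scale=.001)
    print(len(b),f.x.round(4),np.abs(f.fun).mean().round(5),np.median(b,0).round(4)); C.append(f.x)
C=np.array(C)
L=np.array([[42,0],[-30,28],[-30,-28]])/1000
a=L-L.mean(0);W=C[:,:2];b=W-W.mean(0);th=np.arctan2((a[:,0]*b[:,1]-a[:,1]*b[:,0]).sum(),(a*b).sum())
R=np.array([[np.cos(th),-np.sin(th)],[np.sin(th),np.cos(th)]]); t=W.mean(0)-R@L.mean(0)
print('mount',t.round(4),np.degrees(th),(W-(L@R.T+t)).round(4).tolist(),'seat',(C[:,2]+.0013).round(4))
tgt=t+R@[-0.007,0]; s=robot.observe(); print('TCP target',tgt, 'delta cm',(tgt-s['tool_pos'][:2])*100)
E
```

```text
252 [ 0.5815 -0.2567  0.0849] 0.0004 [ 0.5808 -0.2566  0.0907]
279 [ 0.5061 -0.2391  0.0849] 0.00043 [ 0.5067 -0.2393  0.0907]
236 [ 0.5141 -0.2946  0.085 ] 0.0004 [ 0.5146 -0.294   0.0907]
mount [ 0.5398 -0.2626] 8.130272274053613 [[0.0001, 0.0], [-0.0, 0.0], [-0.0, -0.0]] seat [0.0862 0.0862 0.0863]
TCP target [ 0.53290277 -0.26360779] delta cm [-1.53346179  6.70163785]
```

The ball fit is consistent to 0.1 mm: mount (0.5398, −0.2626), yaw 8.13°, seat z ≈ 0.086. The seated TCP is therefore about 0.138. Shift (−1.5, +6.7) cm, then down to TCP z 0.163.

Request:
step_arm(
  targets=[
    [[-0.6, 2.5, 0, 0, 0, 0, -1], [-1.2, 5.2, 0, 0, 0, 0, -1], [-1.5, 6.7, -1, 0, 0, 0, -1], [-1.5, 6.7, -3, 0, 0, 0, -1], [-1.5, 6.7, -6, 0, 0, 0, -1], [-1.5, 6.7, -8.5, 0, 0, 0, -1], [-1.5, 6.7, -10.5, 0, 0, 0, -1], [-1.5, 6.7, -11.7, 0, 0, 0, -1], [-1.5, 6.7, -11.7, 0, 0, 0, -1], [-1.5, 6.7, -11.7, 0, 0, 0, -1]],
  ],
)

```text
time: 6.45
tool_pos: [0.5335, -0.2639, 0.1639]
orientation: [-0.705, 0.706, 0.049, -0.049]
ft_force: [-1.1, -0.1, -3.1]
gripper_width: 0.0207
```

```bash
cat > st.py <<'E'
from h import *
from scipy.spatial.transform import Rotation as R
s=robot.observe();M=R.from_quat(s['orientation'],scalar_first=True).as_matrix()
print(s['time'],s['tool_pos'].round(4),'yaw',np.degrees(np.arctan2(M[1,0],M[0,0])).round(2),M[:,1].round(4),'F',s['ft_force'].round(2),s['moment'].round(3),s['gripper_width'].round(4))
E
python3 st.py; python3 -c "
from h import *
im,d,P=grab('scene','s1'); cv2.imwrite('pics/s1c.png',cv2.resize(im[150:290,130:280],(750,600),interpolation=cv2.INTER_CUBIC)[:,:,::-1])"
```

```text
Traceback (most recent call last):
  File "st.py", line 4, in <module>
    print(s['time'],s['tool_pos'].round(4),'yaw',np.degrees(np.arctan2(M[1,0],M[0,0])).round(2),M[:,1].round(4),'F',s['ft_force'].round(2),s['moment'].round(3),s['gripper_width'].round(4))
                                                                                                                                                                ^^^^^^^^^^^^^^^^^^^^^^^^
AttributeError: 'float' object has no attribute 'round'
```

View pics/s1c.png

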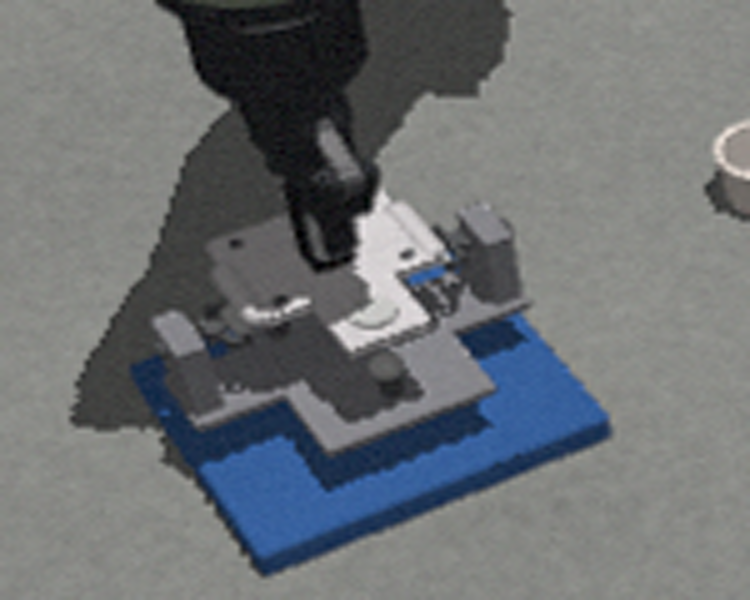

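The plate hovers squarely between the catch posts, narrow end above the single ball at crop (385,370). Lowering slowly into the first roller contact.

Request:
step_arm(
  targets=[
    [[0, 0, -0.2, 0, 0, 0, -1], [0, 0, -0.4, 0, 0, 0, -1], [0, 0, -0.6, 0, 0, 0, -1], [0, 0, -0.8, 0, 0, 0, -1], [0, 0, -1.0, 0, 0, 0, -1], [0, 0, -1.1, 0, 0, 0, -1], [0, 0, -1.2, 0, 0, 0, -1], [0, 0, -1.3, 0, 0, 0, -1], [0, 0, -1.4, 0, 0, 0, -1], [0, 0, -1.4, 0, 0, 0, -1]],
  ],
)

```text
time: 7.75
tool_pos: [0.5333, -0.2639, 0.1496]
orientation: [-0.705, 0.706, 0.049, -0.049]
ft_force: [-1.7, 0.8, 4.9]
gripper_width: 0.0209
```

```bash
sed -i "s/s\['gripper_width'\].round(4)/s['gripper_width']/" st.py; python3 st.py
```

```text
7.75 [ 0.5333 -0.2639  0.1496] yaw 7.95 [ 4.e-04 -3.e-04 -1.e+00] F [-1.72  0.83  4.87] [ 0.265  0.451 -0.027] 0.02091856262355626
```

Roller push is about 8 N up, as expected. Continuing.

Request:
step_arm(
  targets=[
    [[0, 0, -0.05, 0, 0, 0, -1], [0, 0, -0.1, 0, 0, 0, -1], [0, 0, -0.15, 0, 0, 0, -1], [0, 0, -0.2, 0, 0, 0, -1], [0, 0, -0.25, 0, 0, 0, -1], [0, 0, -0.3, 0, 0, 0, -1], [0, 0, -0.35, 0, 0, 0, -1], [0, 0, -0.4, 0, 0, 0, -1], [0, 0, -0.45, 0, 0, 0, -1], [0, 0, -0.5, 0, 0, 0, -1]],
  ],
)

```text
time: 9.0
tool_pos: [0.5332, -0.2636, 0.1442]
orientation: [0.705, -0.705, -0.049, 0.049]
ft_force: [-0.6, 1.1, -1.9]
gripper_width: 0.0211
```

```bash
python3 st.py
```

```text
9.0 [ 0.5332 -0.2636  0.1442] yaw 7.96 [-1.e-04  0.e+00 -1.e+00] F [-0.61  1.14 -1.9 ] [ 0.323 -0.063 -0.093] 0.021119319015644095
```

Request:
step_arm(
  targets=[
    [[0, 0, -0.05, 0, 0, 0, -1], [0, 0, -0.1, 0, 0, 0, -1], [0, 0, -0.15, 0, 0, 0, -1], [0, 0, -0.2, 0, 0, 0, -1], [0, 0, -0.25, 0, 0, 0, -1], [0, 0, -0.3, 0, 0, 0, -1], [0, 0, -0.35, 0, 0, 0, -1], [0, 0, -0.4, 0, 0, 0, -1], [0, 0, -0.4, 0, 0, 0, -1], [0, 0, -0.4, 0, 0, 0, -1]],
  ],
)

```text
time: 10.25
tool_pos: [0.5332, -0.2636, 0.1402]
orientation: [0.705, -0.705, -0.049, 0.049]
ft_force: [1.0, 1.2, -9.6]
gripper_width: 0.021
```

```bash
python3 st.py
```

```text
10.25 [ 0.5332 -0.2636  0.1402] yaw 7.96 [-2.e-04  1.e-04 -1.e+00] F [ 0.96  1.24 -9.58] [ 0.362 -0.499 -0.032] 0.0210309319413644
```

Springs are pulling down at about 6.5 N. Creeping toward the balls.

Request:
step_arm(
  targets=[
    [[0, 0, -0.02, 0, 0, 0, -1], [0, 0, -0.04, 0, 0, 0, -1], [0, 0, -0.06, 0, 0, 0, -1], [0, 0, -0.08, 0, 0, 0, -1], [0, 0, -0.1, 0, 0, 0, -1], [0, 0, -0.12, 0, 0, 0, -1], [0, 0, -0.14, 0, 0, 0, -1], [0, 0, -0.16, 0, 0, 0, -1], [0, 0, -0.16, 0, 0, 0, -1], [0, 0, -0.16, 0, 0, 0, -1]],
  ],
)

```text
time: 11.5
tool_pos: [0.5332, -0.2636, 0.1387]
orientation: [0.705, -0.705, -0.049, 0.049]
ft_force: [0.5, 0.8, -7.8]
gripper_width: 0.0213
```

```bash
python3 st.py
```

```text
11.5 [ 0.5332 -0.2636  0.1387] yaw 7.96 [-1.e-04  0.e+00 -1.e+00] F [ 0.49  0.76 -7.8 ] [ 0.388 -0.273 -0.089] 0.02133439775902312
```

Request:
step_arm(
  targets=[
    [[0, 0, -0.01, 0, 0, 0, -1], [0, 0, -0.02, 0, 0, 0, -1], [0, 0, -0.03, 0, 0, 0, -1], [0, 0, -0.04, 0, 0, 0, -1], [0, 0, -0.05, 0, 0, 0, -1], [0, 0, -0.06, 0, 0, 0, -1], [0, 0, -0.07, 0, 0, 0, -1], [0, 0, -0.08, 0, 0, 0, -1], [0, 0, -0.08, 0, 0, 0, -1], [0, 0, -0.08, 0, 0, 0, -1]],
  ],
)

```text
time: 12.75
tool_pos: [0.5333, -0.2637, 0.1382]
orientation: [0.705, -0.705, -0.049, 0.049]
ft_force: [-3.3, 3.6, 7.0]
gripper_width: 0.021
```

```bash
python3 st.py
```

```text
12.75 [ 0.5333 -0.2637  0.1382] yaw 7.96 [ 2.e-04  0.e+00 -1.e+00] F [-3.35  3.6   7.02] [ 0.818  0.696 -0.099] 0.0209720380840497
```

Seated contact: +7 N, with lateral forces of (−3.4, +3.6) N. Easing sideways by 0.3–0.4 mm to relieve it.

Request:
step_arm(
  targets=[
    [[-0.01, 0.01, 0, 0, 0, 0, -1], [-0.02, 0.02, 0, 0, 0, 0, -1], [-0.03, 0.03, 0, 0, 0, 0, -1], [-0.03, 0.03, 0, 0, 0, 0, -1], [-0.04, 0.04, 0, 0, 0, 0, -1], [-0.04, 0.04, 0, 0, 0, 0, -1], [-0.04, 0.04, 0, 0, 0, 0, -1], [-0.04, 0.04, 0, 0, 0, 0, -1], [-0.04, 0.04, 0, 0, 0, 0, -1], [-0.04, 0.04, 0, 0, 0, 0, -1]],
  ],
)

```text
time: 14.0
tool_pos: [0.5331, -0.2632, 0.1379]
orientation: [-0.705, 0.705, 0.049, -0.049]
ft_force: [3.9, 0.3, 4.5]
gripper_width: 0.021
```

```bash
python3 st.py
```

```text
14.0 [ 0.5331 -0.2632  0.1379] yaw 7.97 [ 4.e-04 -1.e-04 -1.e+00] F [3.92 0.32 4.49] [ 0.208 -0.856 -0.128] 0.021010127599484413
```

Request:
step_arm(
  targets=[
    [[0.01, 0, 0, 0, 0, 0, -1], [0.02, 0, 0, 0, 0, 0, -1], [0.02, 0, 0, 0, 0, 0, -1], [0.02, 0, 0, 0, 0, 0, -1], [0.02, 0, -0.01, 0, 0, 0, -1], [0.02, 0, -0.01, 0, 0, 0, -1], [0.02, 0, -0.01, 0, 0, 0, -1], [0.02, 0, -0.01, 0, 0, 0, -1], [0.02, 0, -0.01, 0, 0, 0, -1], [0.02, 0, -0.01, 0, 0, 0, -1]],
  ],
)

```text
time: 15.25
tool_pos: [0.5331, -0.2632, 0.1379]
orientation: [-0.705, 0.705, 0.049, -0.049]
ft_force: [4.0, 2.3, 6.0]
gripper_width: 0.0214
```

```bash
python3 st.py; python3 -c "
from h import *
im,d,P=grab('scene','s2'); cv2.imwrite('pics/s2c.png',cv2.resize(im[150:290,130:280],(750,600),interpolation=cv2.INTER_CUBIC)[:,:,::-1]); grab('wrist','w3')"
```

```text
15.25 [ 0.5331 -0.2632  0.1379] yaw 7.97 [ 1.e-04 -0.e+00 -1.e+00] F [4.01 2.25 5.99] [ 0.428 -0.657 -0.067] 0.021364595606392943
```

View pics/s2c.png

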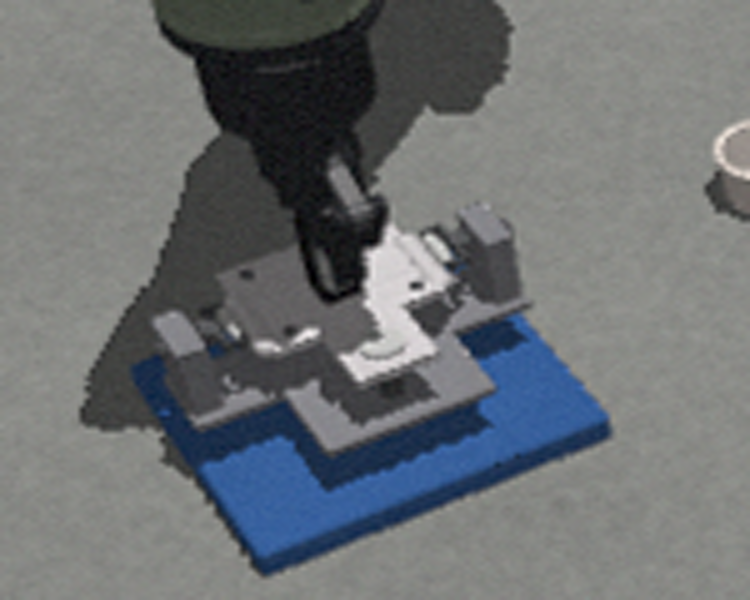

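View pics/w3.png

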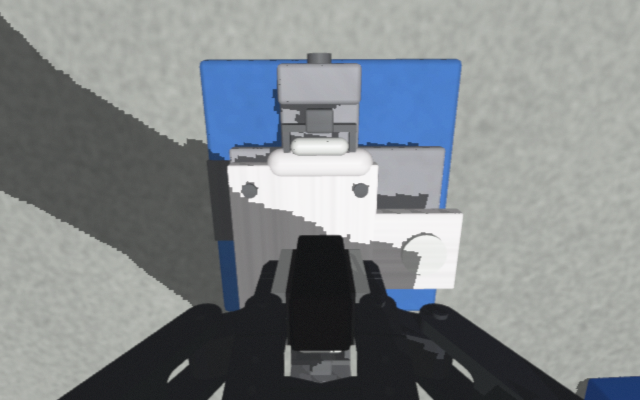

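The wrist view shows the roller at (320,146) lying over the rail, and the scene view shows the plate flat on the mount. Opening with the arm held still, at low grip force first.

Request:
step_arm(
  targets=[
    [[0, 0, 0, 0, 0, 0, -1], [0, 0, 0, 0, 0, 0, -1], [0, 0, 0, 0, 0, 0, -0.5], [0, 0, 0, 0, 0, 0, -0.4], [0, 0, 0, 0, 0, 0, -0.3], [0, 0, 0, 0, 0, 0, -0.1], [0, 0, 0, 0, 0, 0, 0.1], [0, 0, 0, 0, 0, 0, 0.3], [0, 0, 0, 0, 0, 0, 0.5], [0, 0, 0, 0, 0, 0, 0.5]],
  ],
  force=20,
)

```text
time: 16.6
tool_pos: [0.533, -0.2632, 0.1378]
orientation: [0.705, -0.705, -0.049, 0.049]
ft_force: [-0.3, -0.1, 0.7]
gripper_width: 0.0639
```

```bash
python3 st.py
```

```text
16.6 [ 0.533  -0.2632  0.1378] yaw 7.96 [-0. -0. -1.] F [-0.34 -0.08  0.71] [ 0.036 -0.036  0.006] 0.06390125890785175
```

Released, forces near zero. Retreating straight up, then to the viewing spot to check.

Request:
step_arm(
  targets=[
    [[0, 0, 1, 0, 0, 0, 0.5], [0, 0, 3, 0, 0, 0, 0.5], [0, 0, 6, 0, 0, 0, 0.5], [0, 0, 9.5, 0, 0, 0, 0.5], [0, 0, 13, 0, 0, 0, 0.5], [0, -1, 15, 0, 0, 0, 0.5], [0, -4, 15, 0, 0, 0, 0.5], [0, -6, 15, 0, 0, 0, 0.5], [0, -6, 15, 0, 0, 0, 0.5], [0, -6, 15, 0, 0, 0, 0.5]],
  ],
)

```text
time: 17.85
tool_pos: [0.533, -0.3226, 0.2876]
orientation: [0.706, -0.705, -0.049, 0.049]
ft_force: [-0.3, -0.4, 1.0]
gripper_width: 0.0642
```

```bash
python3 st.py; python3 - <<'E'
from h import *
grab('wrist','w4'); grab('top','top4')
im,d,pose,K=load('w4'); X=cloud(pose,K,d)
ok=(d>.05)
m=ok&(X[...,2]>0.100)&(X[...,2]<0.108)&(abs(X[...,0]-.545)<.075)&(abs(X[...,1]+.262)<.065)
P=X[m]; A=np.c_[P[:,:2],np.ones(len(P))]
c=np.linalg.lstsq(A,P[:,2],rcond=None)[0]
r=P[:,2]-A@c; k=abs(r)<.0015; c=np.linalg.lstsq(A[k],P[k,2],rcond=None)[0]
print(k.sum(),'slope',c[:2],'z at mount',c@[.5398,-.2626,1]-.0185)
pk=ok&(X[...,2]>.15)&(X[...,2]<.17)&(abs(X[...,0]-.533)<.03)&(abs(X[...,1]+.263)<.03)
print('posttop',cv2.minAreaRect(X[pk][:,:2].astype(np.float32)),np.median(X[pk][:,2]))
E
```

```text
17.85 [ 0.533  -0.3226  0.2876] yaw 7.98 [-5.e-04  6.e-04 -1.e+00] F [-0.3  -0.42  0.95] [ 0.056 -0.075  0.003] 0.06416663220669229
9277 slope [-0.00100932 -0.00130981] z at mount 0.0859760523280828
posttop ((0.5333135724067688, -0.2633064091205597), (0.02191002294421196, 0.021766267716884613), 7.766818046569824) 0.1601319111065027
```

View pics/w4.png

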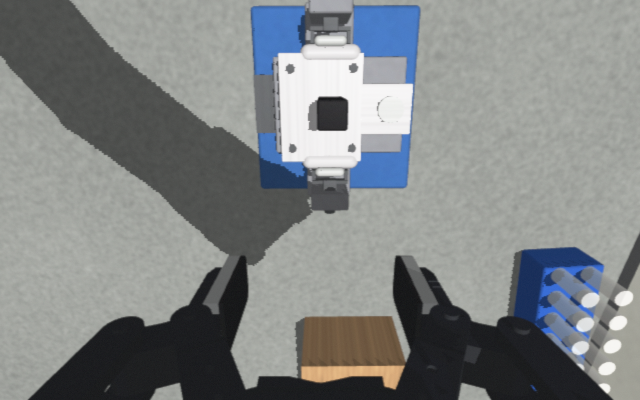

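The plate sits level with both rollers against the rails at (330,41) and (330,172). A quick check that the bystanders haven't moved, then hand in.

```bash
python3 - <<'E'
from h import *
a=load('top0')[0].astype(int);b=load('top4')[0].astype(int)
for n,(r0,r1,c0,c1) in dict(bottle=(100,142,304,338),weight=(154,180,305,332),dish=(234,270,303,340)).items(): print(n,np.abs(a-b)[r0:r1,c0:c1].mean())
print(robot.close_job())
E
```

```text
bottle 6.242530345471522
weight 7.399810066476733
dish 8.112612612612613
the job is handed in; nothing more can be done
None
```

I gripped the silver plate by its black post, carried it to the mount, and lowered it slowly between the catches. I kept hold of it while the springs pulled it onto the balls, then eased off the side load, let go and backed away. The job was handed in at about 18 s of the 51 s limit.

**Last checks**
- **Seating:** the plate's underside measured 85.98 mm above the bench; the height I predicted from the balls was 86.2 mm. Its slope was about 0.0017 rad.
- **Position:** the post was within about 0.5 mm of its target. Yaw was about 7.8°, against 8.1° for the mount.
- **Force:** the highest press I read was about 7 N, sampled only at the end of each move call. The gripper force was near zero after letting go.
- **Catches:** the wrist picture shows both rollers lying against the rails. I could not measure their opening in millimetres.

**Weakest check:** I compared the bottle, weight and dish only by before-and-after picture difference, and got 6 to 8 grey levels out of 255. I took that as camera noise and shadow, but did not compare it with the noise elsewhere in the picture. The arm was never brought near them.

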